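# Touch off the sheet's datum mark with the spring pointer

### The arm

A 7-joint arm with a two-finger parallel gripper is mounted at the origin on the work surface. World frame = base frame: x ahead of the robot, y to its left, z up, the work surface at z = 0. Lengths are in m, angles in rad, forces in N, time in s.
With the tool pointing down it reaches from about 0.425 to 0.875 m from the base axis. Payload 4.7 kg.
Tool frame: the origin (TCP) lies midway between the tips of the shut fingers; the grasp point (between the pads) lies 19 mm behind it; z points along the fingers, x is the direction in which the jaws open and shut, and the axes are right-handed (so a half turn about z gives the same grasp; the last joint's range is limited). The gripper opens to 87 mm and grips with 3 to 60 N. Pads are 19 mm wide; open, the fingers measure 117 mm over their backs; the gripper's body (75 mm by 190 mm) begins 51 mm behind the grasp point.
Start: joints at [-1.163, 0.321, -0.07, 1.45, 0.023, 1.371, -0.057], TCP at [0.249, 0.6, 0.223] pointing down, gripper open.
Joint ranges: [-2.86, 2.86], [-0.3, 2.09], [-1.38, 1.24], [0.06, 2.45], [-1.56, 4.7], [0.09, 2.05], [-2.69, 2.69]. Speed limits (rad/s): [2.57, 2.57, 3.14, 3.14, 3.14, 3.14, 3.14].

### API

Orientations are given as a rotation vector (axis times angle).
In Python, from bench import get_state, eyes, ticket gives the robot as it stands.
- The arm moves only by the tool carry_out, never from a script. Its argument "motion" is a list of rows, each a list of 2 entries, a list of its own where there are three numbers: the shift along the world's x, y, z in m, then the turn about the world's z in rad. A call has 1 to 20 rows; each row is the pose to reach, as a shift and turn from the pose commanded when the call began; what a row does not reach only later rows make up. A row lasts 1/10 s, in which the tool goes at most 50 mm and 8.59 degrees, less where a joint would pass 70% of its speed; a pose out of reach is approached as far as the arm can. A call with a gripper value outside its range is refused whole. "grip" is the gripper command: -1 is fully open, 1 is shut, values between are in proportion, set as the call begins (left out, the last holds). The fingers move at their own pace and stop on an object; "squeeze" is the grip in N (left out, the last holds). Time passes only in rows, so rows that repeat a pose let the fingers close. It gives the time, the measured TCP pose, the force and the opening at its end, in the units of the state.
- get_state(): the state, without advancing time (a new reading comes with each control period).
- eyes.get_image(name): name is "scene" or "top"; returns a dict with "pixels" (400x640x3 uint8, blue, green, red), "mtx" (3x3 intrinsics, pixels), "dist_coeffs" ([k1, k2, p1, p2, k3] as OpenCV has them; the pictures are not rectified), "extrinsics" (4x4, takes a point from camera to world coordinates). Camera axes: x right, y down, z forward; pixel columns grow to the right and rows downward; lengths in m; the calibration is good to about 2 mm. A picture is of the moment at which its call begins. There is no depth.
- ticket.close_job(): hands the job in, once; it reports no verdict.
The state is a dict: "time": time; "joint_positions": joint angles; "qd": joint speeds; "joint_torque": joint torques, N m; "position": TCP position; "tool_rot": TCP orientation; "ft_force": force on the tool from outside, world axes, zero at the start; "torque": the same for the moment, N m; "grip_width": opening from 0.0 (shut) to 1.0 (fully open).
Only numpy, scipy, OpenCV 4.12 (cv2) and the standard library are available. Lean on these libraries where they do the work, as an engineer would, in place of code of your own. Each camera call takes 0.05 s, during which the arm holds its last target. There are 200 camera calls.

### The job

Get the drawing robot's sheet ready for teaching its origin: slide the sloped drawing board, which has a ball knob for it, fully home until you feel it against its rubber stop. With the board home, use the square-gripped teaching pointer from the wooden tool block: touch its tip on the centre of the ringed cross of the sheet, square to the sloped board, pressing gently so that the spring tip goes about half way in. Finish while holding the pointer steady there (do not put it down or let go), touching the board with nothing but its tip, and leave the other things where they are.

Things in the scene. Friction and masses are not known exactly. Their poses are not given: they have to be found in the camera images.
- board (a joint): how far the drawing board stands from its stop, along its slide (m): 0 = home against the rubber bumper, up to 0.090 = far end. The board (plywood, 190 mm along the slope, 280 mm wide, 8 mm thick) rides on two level steel shafts; friction about 4 N, it stays where it is left. It slides home along the +y axis of board_face and is level along that direction.
- board_face (a point): centre of the board's top face; x points up the slope, y along the slide towards the stop, z straight out of the board. It slopes 0.26 rad (15 deg), low edge towards the robot, and reaches 140 mm along y and 95 mm along x either way. The bumper's bracket (60 mm along x, 12 mm thick) stands just beyond the +y edge, some 20 mm higher than the face.
- board_knob (a point): centre of the steel ball knob (26 mm across) on a thin 10 mm stem, with which the board is slid; it stands 34 mm above the plane of the board's face on a tab beyond the board's -y edge. Same axes as board_face.
- mark (a point): centre of the ringed cross, printed black on the taped A5 sheet near the corner that is low on the slope and next to the stop (ring 20 mm, cross 28 mm across); the sheet's other three corners have the same cross without a ring. z straight out of the board (square to it), x up the slope, y towards the stop. Lies on the board's face and moves with it.
- pointer: teaching pointer, upright, tip down, in one of the block's three bores (which one varies); about 125 g. Origin on its axis under its collar; z along the axis, away from the tip. Collar 28 mm across, 6 mm high; above it a square aluminium grip 18 x 18 mm (faces square to its x and y), z = 6 to 76 mm; below, a barrel 15 mm across to z = -30 mm, then the 8 mm spring plunger, its point at z = -60 mm.
- pointer_tip (a point): the point of the plunger, 60 mm below the pointer's origin when the spring is relaxed. Its axes are those of the pointer.
- plunger (a joint): how far the spring plunger is pushed into the barrel (m): 0 = relaxed, 0.010 = bottomed. The spring takes 1 N to start, 3 N half way (5 mm), 5 N at full travel.
- tool_block: fixed wooden block, 170 mm (x) by 60 mm (y), 70 mm high, origin at the centre of its underside; three through bores of 21 mm in a row along its x, at -55, 0 and +55 mm. The tools' collars rest on its top.
- marker: bystander: fat round paint marker (25 mm across) standing in another bore of the block, top 92 mm above the block's top; origin at the block's top.
- brush: bystander: brush with thin round wooden handle standing in another bore of the block, top 92 mm above the block's top; origin at the block's top.
- water_glass: bystander: glass 72 mm across, 95 mm high, standing beyond the tool block; origin under its centre.
- paint_jar: bystander: squat jar 56 mm across, 65 mm high, just behind the board's high edge; origin under its centre.
- varnish_jar: bystander: amber jar 48 mm across, 85 mm high, just behind the board's high edge; origin under its centre.
- tape_roll: bystander: roll of masking tape lying flat, 90 mm across, 24 mm high, on the robot's side; origin under its centre.
- hex_key: bystander: L-shaped hex key, 85 x 30 mm, 6 mm thick, lying on the robot's side of the board; origin under the middle of its long leg.
- eraser: bystander: white eraser 55 x 24 x 13 mm, lying on the robot's side of the tool block; origin under its centre.
Mind the look-alikes: they are no part of the job. Leave any pink or yellow look-alike of the pointer alone.

How it is judged:
By the outcome, as a careful person would: the job done as asked, in the order asked, and still so for the second after the job is handed in, while the arm keeps its last pose, push and grip.
It also fails if it takes over 58 s, if anything falls off the work surface, if the arm or the gripper's body presses on something with over 40 N, if the wrist force passes 120 N, or if a joint passes its speed limit or range.

## Working session

There is one attempt and no reset: what is moved stays moved. The work goes in short steps, Python scripts to look and compute and a tool call to move; the robot and the scene stay as the last step left them, time stands still between calls to the robot, and variables do not carry over. Pictures are saved under pics/ and viewed, about 8 in all and at most 12, crops included, and the job is handed in when it is done.

Besides the shell and the picture viewer there is one more tool, called after "Emit:" as name(argument=value, ...) on one line, values as JSON. carry_out: Moves the arm, as the interface text tells. Its arguments: {"type":"object","properties":{"motion":{"type":"array","items":{"type":"array"}},"grip":{"type":"number"},"squeeze":{"type":"number"}},"required":["motion"]}

```bash
mkdir -p pics; cat > h.py <<'E'
import numpy as np, cv2
from bench import get_state, eyes, ticket
def snap(name, save=None, crop=None, zoom=1):
    im=eyes.get_image(name)
    p=im["pixels"].copy()
    if crop: x0,y0,x1,y1=crop; p=p[y0:y1,x0:x1]
    if zoom!=1: p=cv2.resize(p,None,fx=zoom,fy=zoom,interpolation=cv2.INTER_CUBIC)
    if save: cv2.imwrite("pics/"+save,p)
    return im
def ray(im,uv):
    n=cv2.undistortPoints(np.array([[uv]],float),np.array(im["mtx"],float),np.array(im["dist_coeffs"],float))[0,0]
    T=np.array(im["extrinsics"]); d=T[:3,:3]@np.array([n[0],n[1],1]); return T[:3,3],d/np.linalg.norm(d)
def at_z(im,uv,z):
    o,d=ray(im,uv); return o+d*(z-o[2])/d[2]
def tri(ims,uvs):
    A=np.zeros((3,3));b=np.zeros(3);R=[ray(i,u) for i,u in zip(ims,uvs)]
    for o,d in R: M=np.eye(3)-np.outer(d,d);A+=M;b+=M@o
    X=np.linalg.solve(A,b); return X,[np.linalg.norm((np.eye(3)-np.outer(d,d))@(X-o)) for o,d in R]
def proj(im,X):
    T=np.linalg.inv(np.array(im["extrinsics"]));r,_=cv2.Rodrigues(T[:3,:3])
    return cv2.projectPoints(np.array(X,float).reshape(-1,1,3),r,T[:3,3],np.array(im["mtx"],float),np.array(im["dist_coeffs"],float))[0][:,0]
E
python3 - <<'E'
from h import *
import pickle
np.set_printoptions(precision=4,suppress=True)
a=snap("scene","s1.png",zoom=1.25);b=snap("top","t1.png",zoom=1.25)
pickle.dump((a,b),open("i1.pkl","wb"))
for i in(a,b): print(i["extrinsics"],i["mtx"])
print(get_state())
E
```

```text
[[-0.8129  0.3467 -0.468   0.9655]
 [ 0.5821  0.4591 -0.6711  0.5382]
 [-0.0178 -0.818  -0.575   0.5986]
 [ 0.      0.      0.      1.    ]] [[416.766    0.     325.9377]
 [  0.     416.766  197.8835]
 [  0.       0.       1.    ]]
[[ 0.0113 -0.9974  0.0715  0.4801]
 [-0.9998 -0.0126 -0.0166 -0.0352]
 [ 0.0174 -0.0713 -0.9973  1.0335]
 [ 0.      0.      0.      1.    ]] [[399.142    0.     314.7127]
 [  0.     399.142  197.5006]
 [  0.       0.       1.    ]]
{'time': 0.1, 'joint_positions': array([-1.1629,  0.3217, -0.0701,  1.4516,  0.0226,  1.3708, -0.0569]), 'qd': array([-0.0004, -0.0012, -0.0005, -0.0017, -0.0008, -0.0015,  0.001 ]), 'joint_torque': array([  0.0001, -49.2572,  -0.4055, -31.34  ,  -0.0641,   0.0396,
         0.0001]), 'position': array([0.2493, 0.5998, 0.2216]), 'tool_rot': array([ 2.6122,  1.7434, -0.0021]), 'ft_force': array([-0.1289,  0.4508,  0.4277]), 'torque': array([-0.0124,  0.0213,  0.0522]), 'grip_width': 1.0005371558325225}
```

View pics/s1.png

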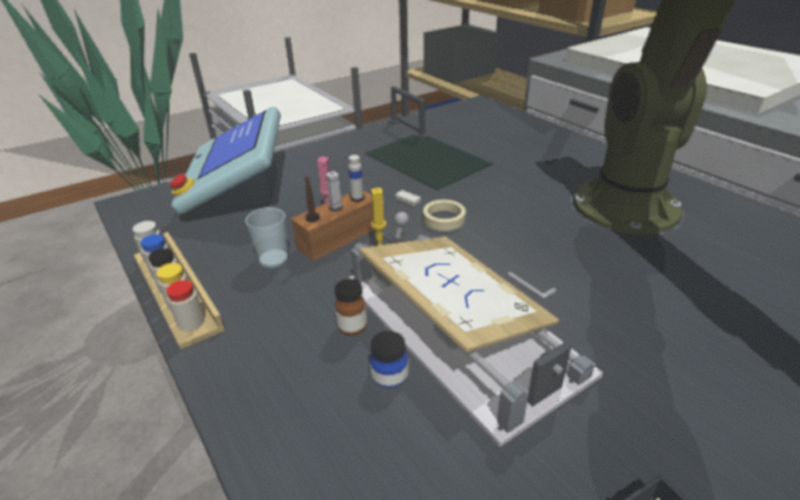

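View pics/t1.png

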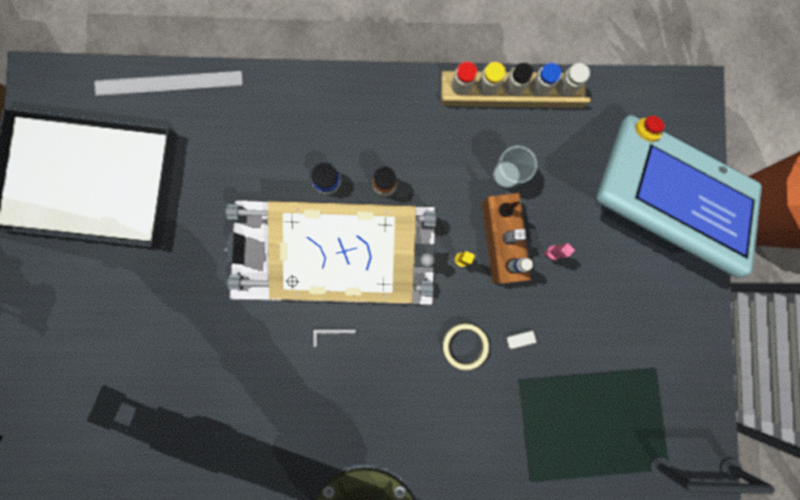

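```bash
python3 - <<'E'
import pickle,cv2,numpy as np
a,b=pickle.load(open("i1.pkl","rb"))
def c(i,x0,y0,x1,y1,w): return cv2.resize(i["pixels"][y0:y1,x0:x1],(w,int(w*(y1-y0)/(x1-x0))),interpolation=cv2.INTER_CUBIC)
cv2.imwrite("pics/c1.png",np.vstack([c(a,220,110,380,210,800)[:500]]))
cv2.imwrite("pics/c2.png",c(b,320,145,480,245,800))
E
```

```text
(no output)
```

View pics/c1.png

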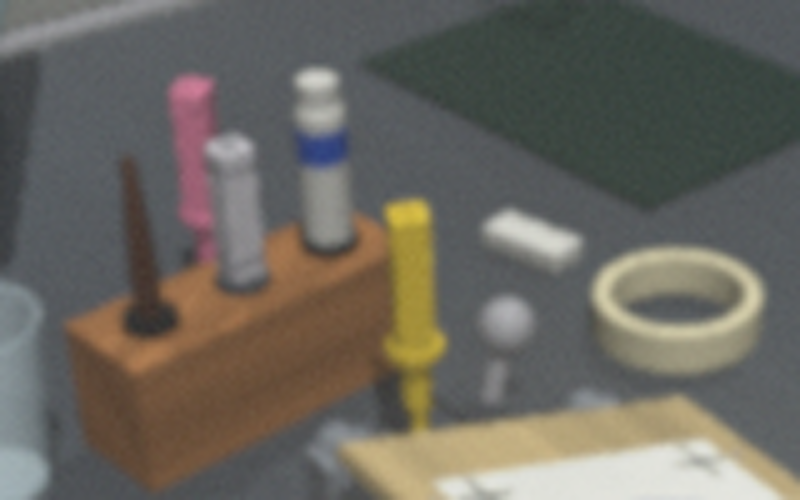

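View pics/c2.png

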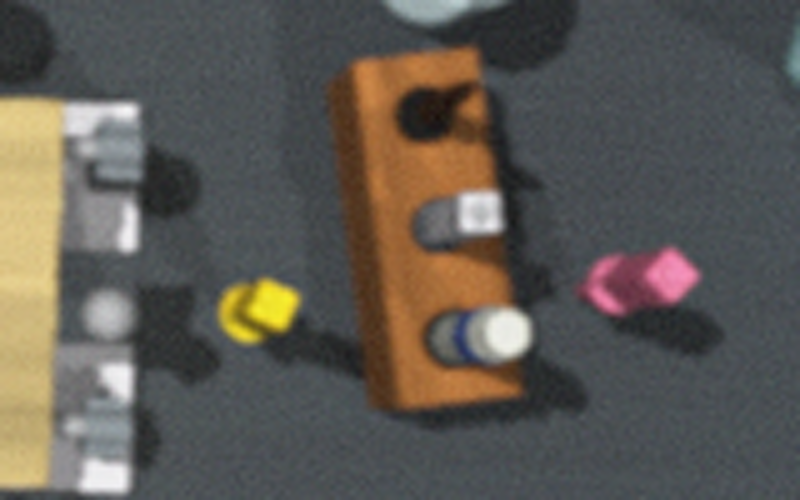

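```bash
python3 - <<'E'
from h import *
import pickle
np.set_printoptions(precision=4,suppress=True)
a,b=pickle.load(open("i1.pkl","rb"))
S=lambda u,v:(220+u/5,110+v/5); T=lambda u,v:(320+u/5,145+v/5); F=lambda u,v:(u/1.25,v/1.25)
for n,s,t in [("ptop",S(231,150),T(480,212)),("knob",S(507,323),T(109,314)),("yellowtop",S(408,210),T(275,303)),("markertop",S(318,75),T(507,333)),
 ("brush top",S(128,158),T(470,90)),("mark",F(521,307),F(292,281)),("c_lo_far",F(527,307),F(292,281)),("hi_stop",F(466,322),F(292,222)),("hi_knob",F(396,262),F(386,224)),("lo_knob",F(449,251),F(384,284)),
 ("bd hi knob",F(359,248),F(413,207)),("bd hi stop",F(468,347),F(268,202)),("bd lo stop",F(555,321),F(268,299)),("bd lo knob",F(450,238),F(411,302))]:
    print(n,*tri((a,b),(s,t)))
P=[at_z(b,T(*c),.07) for c in [(352,62),(480,47),(522,395),(400,405)]]
print(np.array(P),np.mean(P,0),[np.linalg.norm(P[i]-P[i-1]) for i in range(4)])
sq=[at_z(b,T(*c),.146) for c in [(458,195),(500,190),(505,233),(460,238)]]
for i in range(4): d=sq[i]-sq[i-1]; print("sq",np.linalg.norm(d),np.degrees(np.arctan2(d[1],d[0])))
for i in range(4): d=P[i]-P[i-1]; print("blk",np.degrees(np.arctan2(d[1],d[0])))
E
```

```text
ptop [ 0.5686 -0.2769  0.1419] [np.float64(0.00120760104360282), np.float64(0.001207601043602781)]
knob [ 0.5228 -0.1134  0.1085] [np.float64(0.0005724420090548965), np.float64(0.0005724420090548371)]
yellowtop [ 0.5271 -0.1859  0.1353] [np.float64(0.0009544441213241983), np.float64(0.0009544441213241033)]
markertop [ 0.5141 -0.2831  0.1627] [np.float64(0.0005488061463750632), np.float64(0.0005488061463751828)]
brush top [ 0.6227 -0.2695  0.1575] [np.float64(0.00036403094047605526), np.float64(0.0003640309404761686)]
mark [0.4811 0.1444 0.0603] [np.float64(0.00010250296092097127), np.float64(0.00010250296092091404)]
c_lo_far [0.4779 0.1475 0.0609] [np.float64(0.00457766428819239), np.float64(0.004577664288192286)]
hi_stop [0.5922 0.1421 0.0897] [np.float64(0.0004595980022008956), np.float64(0.0004595980022008643)]
hi_knob [ 0.5904 -0.0356  0.0882] [np.float64(0.001237819465237743), np.float64(0.0012378194652376843)]
lo_knob [ 0.4772 -0.0339  0.0626] [np.float64(2.9701058994985447e-05), np.float64(2.9701058995066982e-05)]
bd hi knob [ 0.6245 -0.088   0.101 ] [np.float64(0.002042870375
[... 185 characters left out ...]
float64(0.0035032435423089084), np.float64(0.0035032435423088593)]
bd lo knob [ 0.439  -0.0844  0.0477] [np.float64(0.004710789121910591), np.float64(0.004710789121910656)]
[[ 0.6497 -0.235   0.07  ]
 [ 0.6579 -0.2976  0.07  ]
 [ 0.4883 -0.3168  0.07  ]
 [ 0.4828 -0.2578  0.07  ]] [ 0.5697 -0.2768  0.07  ] [np.float64(0.16843848870097758), np.float64(0.0631727622282591), np.float64(0.17063084286755126), np.float64(0.05923773984739393)]
sq 0.019340030752947948 2.329352960949797
sq 0.019009374486784757 -82.47142319807918
sq 0.019428977576341124 -173.79149392397812
sq 0.020315011418527467 97.06782970234507
blk 7.79794391592232
blk -82.52811717522798
blk -173.54096425450743
blk 95.37407866464184
```

Emit:
carry_out(motion=[[[0.273, -0.713, 0], -1.194], [[0.273, -0.713, 0], -1.194], [[0.273, -0.713, 0], -1.194], [[0.273, -0.713, 0], -1.194], [[0.273, -0.713, 0], -1.194], [[0.273, -0.713, 0], -1.194], [[0.273, -0.713, 0], -1.194], [[0.273, -0.713, 0], -1.194], [[0.273, -0.713, 0], -1.194], [[0.273, -0.713, 0], -1.194], [[0.273, -0.713, 0], -1.194], [[0.273, -0.713, 0], -1.194], [[0.273, -0.713, 0], -1.194], [[0.273, -0.713, 0], -1.194], [[0.273, -0.713, 0], -1.194], [[0.273, -0.713, 0], -1.194], [[0.273, -0.713, 0], -1.194], [[0.273, -0.713, 0], -1.194], [[0.273, -0.713, 0], -1.194], [[0.273, -0.713, 0], -1.194]], grip=-0.15)

```text
time: 2.1
position: [0.5223, -0.1109, 0.2225]
tool_rot: [-3.141, 0.022, 0.0]
ft_force: [0.0, -0.0, -0.1]
grip_width: 0.575
```

Emit:
carry_out(motion=[[[0, 0, -0.05], 0], [[0, 0, -0.09], 0], [[0, 0, -0.11], 0], [[0, 0, -0.129], 0], [[0, 0, -0.129], 0], [[0, 0, -0.129], 0]])

```text
time: 2.7
position: [0.5226, -0.1121, 0.094]
tool_rot: [-3.141, 0.025, -0.0]
ft_force: [0.6, 0.3, -0.2]
grip_width: 0.571
```

Emit:
carry_out(motion=[[[0, 0, 0], 0], [[0, 0, 0], 0], [[0, 0, 0], 0], [[0, 0, 0], 0], [[0, 0, 0], 0], [[0, 0, 0], 0]], grip=1, squeeze=25)

```text
time: 3.3
position: [0.523, -0.1128, 0.0941]
tool_rot: [-3.141, 0.027, -0.002]
ft_force: [0.9, 0.1, 2.9]
grip_width: 0.281
```

Emit:
carry_out(motion=[[[0, 0.008, 0], 0], [[0, 0.016, 0], 0], [[0.0005, 0.024, 0], 0], [[0.0005, 0.032, 0], 0], [[0.0005, 0.04, 0], 0], [[0.0005, 0.04, 0], 0]])

```text
time: 3.9
position: [0.5237, -0.0729, 0.0941]
tool_rot: [3.14, -0.026, 0.003]
ft_force: [1.5, -0.4, 2.4]
grip_width: 0.285
```

Emit:
carry_out(motion=[[[0, 0.005, 0], 0], [[0, 0.01, 0], 0], [[0, 0.015, 0], 0], [[0, 0.02, 0], 0], [[0, 0.02, 0], 0]])

```text
time: 4.4
position: [0.524, -0.0612, 0.0941]
tool_rot: [3.13, -0.033, 0.006]
ft_force: [4.4, -17.3, -1.0]
grip_width: 0.279
```

Emit:
carry_out(motion=[[[0, 0.004, 0], 0], [[0, 0.004, 0], 0], [[0, 0.004, 0], 0]])

```text
time: 4.7
position: [0.524, -0.0609, 0.0942]
tool_rot: [3.127, -0.038, 0.007]
ft_force: [4.7, -23.3, -2.0]
grip_width: 0.274
```

```bash
python3 - <<'E'
from h import *
a=snap("scene");p=a["pixels"][200:360,300:500]
cv2.imwrite("pics/c3.png",cv2.resize(p,(800,640))[:600])
import pickle;pickle.dump(a,open("i3.pkl","wb"))
E
```

```text
(no output)
```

View pics/c3.png

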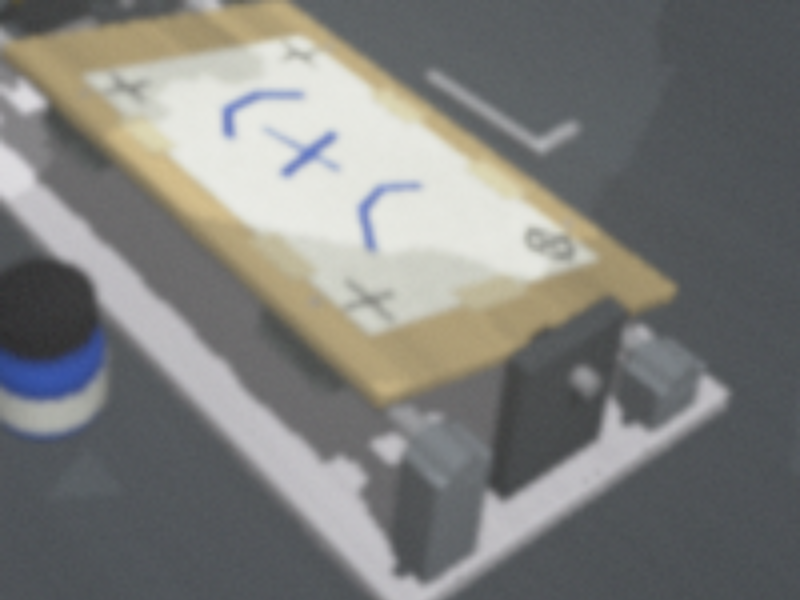

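Emit:
carry_out(motion=[[[0, -0.006, 0], 0], [[0, -0.006, 0], 0], [[0, -0.006, 0], 0]])

```text
time: 5.05
position: [0.524, -0.061, 0.0941]
tool_rot: [3.134, -0.034, 0.005]
ft_force: [3.6, -12.1, 0.6]
grip_width: 0.277
```

Emit:
carry_out(motion=[[[0, 0, 0], 0], [[0, 0, 0], 0], [[0, 0, 0], 0], [[0, 0, 0], 0], [[0, 0, 0.02], 0], [[0, 0, 0.07], 0], [[0, 0, 0.12], 0], [[0, 0, 0.12], 0]], grip=-0.15)

```text
time: 5.85
position: [0.5269, -0.0546, 0.2204]
tool_rot: [-3.139, 0.026, -0.018]
ft_force: [-0.5, -0.1, 0.4]
grip_width: 0.571
```

Emit:
carry_out(motion=[[[0.043, -0.222, 0], -1.435], [[0.043, -0.222, 0], -1.435], [[0.043, -0.222, 0], -1.435], [[0.043, -0.222, 0], -1.435], [[0.043, -0.222, 0], -1.435], [[0.043, -0.222, 0], -1.435], [[0.043, -0.222, 0], -1.435], [[0.043, -0.222, 0], -1.435], [[0.043, -0.222, 0], -1.435], [[0.043, -0.222, 0], -1.435], [[0.043, -0.222, 0], -1.435], [[0.043, -0.222, 0], -1.435], [[0.043, -0.222, 0], -1.435]])

```text
time: 7.15
position: [0.566, -0.2764, 0.2134]
tool_rot: [-2.351, 2.083, 0.001]
ft_force: [-0.4, 0.6, 0.8]
grip_width: 0.575
```

Emit:
carry_out(motion=[[[0.003, 0, -0.03], 0], [[0.003, 0, -0.06], 0], [[0.003, 0, -0.08], 0], [[0.003, 0, -0.1], 0], [[0.003, 0, -0.102], 0], [[0.003, 0, -0.102], 0], [[0.003, 0, -0.102], 0]])

```text
time: 7.85
position: [0.5696, -0.2773, 0.1129]
tool_rot: [-2.349, 2.085, -0.003]
ft_force: [0.3, -0.5, 0.2]
grip_width: 0.575
```

Emit:
carry_out(motion=[[[0, 0, 0], 0], [[0, 0, 0], 0], [[0, 0, 0], 0], [[0, 0, 0], 0], [[0, 0, 0], 0], [[0, 0, 0], 0], [[0, 0, 0], 0]], grip=1, squeeze=20)

```text
time: 8.55
position: [0.5689, -0.2767, 0.1116]
tool_rot: [2.349, -2.086, -0.0]
ft_force: [-0.4, -0.2, 1.2]
grip_width: 0.201
```

Emit:
carry_out(motion=[[[0, 0, 0.01], 0], [[0, 0, 0.02], 0], [[0, 0, 0.03], 0], [[0, 0, 0.04], 0], [[0, 0, 0.045], 0], [[0, 0, 0.045], 0], [[0, 0, 0.045], 0]])

```text
time: 9.25
position: [0.5689, -0.2766, 0.1565]
tool_rot: [-2.35, 2.085, 0.0]
ft_force: [0.5, 0.3, -1.1]
grip_width: 0.204
```

```bash
python3 - <<'E'
from h import *
a=snap("scene");p=a["pixels"][100:230,200:360]
cv2.imwrite("pics/c4.png",cv2.resize(p,(720,585)))
import pickle;pickle.dump(a,open("i4.pkl","wb"))
E
```

```text
(no output)
```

View pics/c4.png

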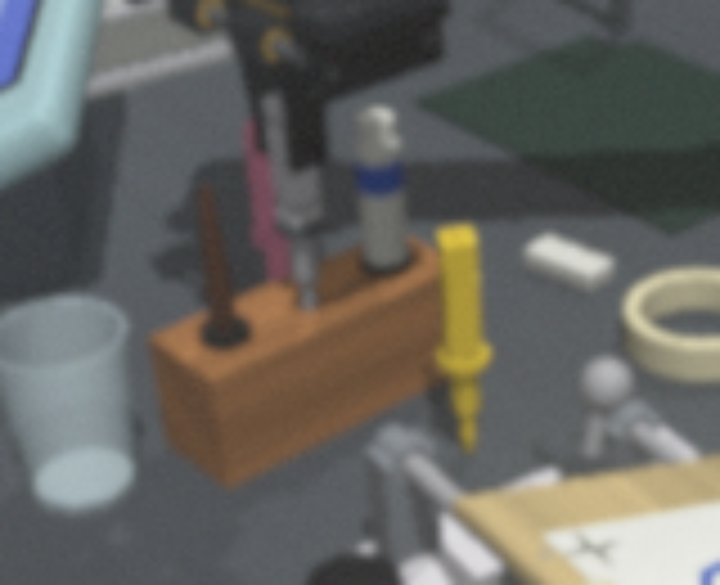

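Emit:
carry_out(motion=[[[0.003, 0, 0], 0], [[0.006, 0.001, 0], 0], [[0.009, 0.001, 0], 0], [[0.012, 0.0015, 0], 0], [[0.015, 0.002, 0], 0], [[0.018, 0.002, 0], 0], [[0.021, 0.0025, 0], 0], [[0.024, 0.003, 0], 0], [[0.027, 0.003, 0], 0], [[0.03, 0.0035, 0], 0], [[0.032, 0.004, 0], 0], [[0.0342, 0.004, 0], 0], [[0.0342, 0.004, 0], 0]], grip=1, squeeze=8)

```text
time: 10.6
position: [0.6035, -0.2726, 0.1566]
tool_rot: [2.35, -2.085, 0.0]
ft_force: [-0.0, -0.2, -1.4]
grip_width: 0.204
```

Emit:
carry_out(motion=[[[0, 0, 0], 0], [[0, 0, 0], 0], [[0, 0, 0], 0]], squeeze=55)

```text
time: 10.9
position: [0.6033, -0.2727, 0.1567]
tool_rot: [-2.349, 2.085, -0.001]
ft_force: [-0.2, -0.7, -2.1]
grip_width: 0.199
```

Emit:
carry_out(motion=[[[0, 0, 0.02], 0], [[0, 0, 0.05], 0], [[0, 0, 0.08], 0], [[0, 0, 0.1], 0], [[0, 0, 0.1], 0], [[0, 0, 0.1], 0]])

```text
time: 11.5
position: [0.6031, -0.2727, 0.2561]
tool_rot: [-2.349, 2.085, -0.0]
ft_force: [0.1, -1.0, -2.0]
grip_width: 0.203
```

```bash
python3 - <<'E'
from h import *
a=snap("scene");p=a["pixels"][70:200,200:360];b=snap("top");q=b["pixels"][120:220,360:480]
cv2.imwrite("pics/c5.png",np.hstack([cv2.resize(p,(400,325)),cv2.resize(q,(390,325))]))
import pickle;pickle.dump((a,b),open("i5.pkl","wb"))
E
```

```text
(no output)
```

View pics/c5.png

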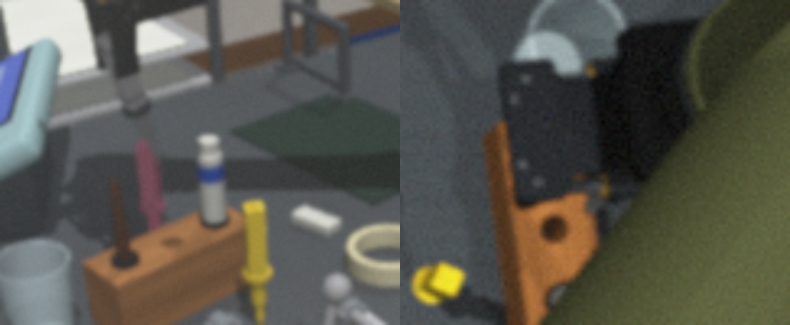

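Emit:
carry_out(motion=[[[0, 0, 0.04], 0], [[-0.162, 0.47, 0.04], 3.0], [[-0.162, 0.47, 0.04], 3.0], [[-0.162, 0.47, 0.04], 3.0], [[-0.162, 0.47, 0.04], 3.0], [[-0.162, 0.47, 0.04], 3.0], [[-0.162, 0.47, 0.04], 3.0], [[-0.162, 0.47, 0.04], 3.0], [[-0.162, 0.47, 0.04], 3.0], [[-0.162, 0.47, 0.04], 3.0], [[-0.162, 0.47, 0.04], 3.0], [[-0.162, 0.47, 0.04], 3.0], [[-0.162, 0.47, 0.04], 3.0], [[-0.162, 0.47, 0.04], 3.0], [[-0.162, 0.47, 0.04], 3.0], [[-0.162, 0.47, 0.04], 3.0], [[-0.162, 0.47, 0.04], 3.0], [[-0.162, 0.47, 0.04], 3.0], [[-0.162, 0.47, 0.04], 3.0], [[-0.162, 0.47, 0.04], 3.0]])

```text
time: 13.6
position: [0.4404, 0.1971, 0.2951]
tool_rot: [-2.398, -2.029, 0.004]
ft_force: [-1.0, 0.2, -1.1]
grip_width: 0.204
```

Emit:
carry_out(motion=[[[0, 0, -0.03], 0.148], [[0, 0, -0.06], 0.148], [[0, 0, -0.09], 0.148], [[0, 0, -0.098], 0.148], [[0, 0, -0.098], 0.148], [[0, 0, -0.098], 0.148]])

```text
time: 14.2
position: [0.4416, 0.1975, 0.1995]
tool_rot: [2.249, 2.194, 0.002]
ft_force: [-0.1, 0.1, -0.9]
grip_width: 0.202
```

```bash
python3 - <<'E'
from h import *
import pickle
a=snap("scene");b=snap("top");pickle.dump((a,b,get_state()),open("i6.pkl","wb"))
M=np.array([.482,.196,.0603]);s=proj(a,M)[0];t=proj(b,M)[0];print(s,t)
c=lambda i,x,y,w,h,k:cv2.resize(i["pixels"][y:y+h,x:x+w],None,fx=k,fy=k,interpolation=cv2.INTER_CUBIC)
sx,sy=int(s[0])-70,int(s[1])-100;tx,ty=int(t[0])-32,int(t[1])-60
print(sx,sy,tx,ty)
cv2.imwrite("pics/c6.png",np.hstack([c(a,sx,sy,100,120,5),c(b,tx,ty,60,120,5)]))
E
```

```text
[436.99067274 260.93575136] [212.08006409 224.21337221]
366 160 180 164
```

View pics/c6.png

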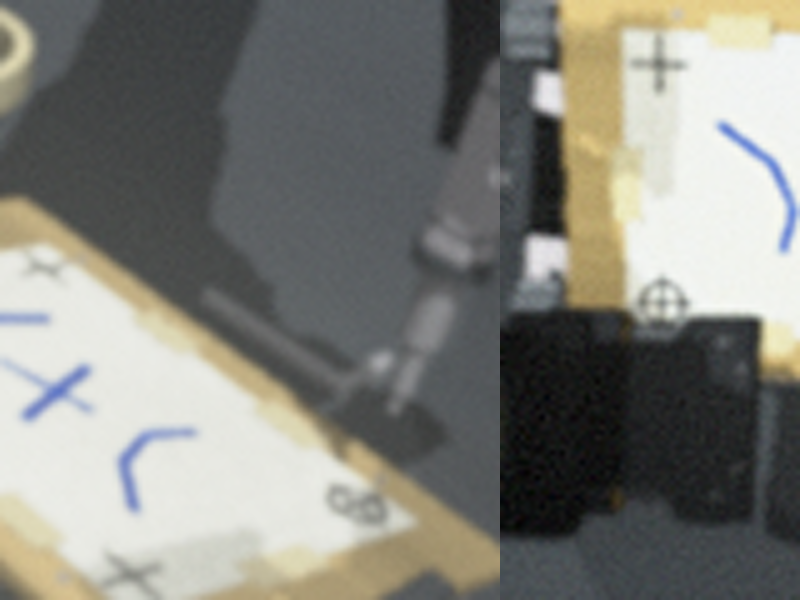

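```bash
python3 - <<'E'
from h import *
import pickle
np.set_printoptions(precision=4,suppress=True)
a,b,s=pickle.load(open("i6.pkl","rb"))
print(s["position"],s["tool_rot"])
r=s["tool_rot"];R=cv2.Rodrigues(np.array(r))[0];print(R)
j=R[:,0];g=s["position"]-.019*R[:,2]
def pl(u,v):
    o,d=ray(a,(366+u/5,160+v/5));return o+d*((g-o)@j)/(d@j)
t=pl(395,412);c=pl(450,250);e=pl(425,330)
print("grasp",g,"tip",t,"coll",c,e,np.linalg.norm(c-t),np.linalg.norm(g-t))
for p,q in((t,c),(t,g),(c,g)): d=q-p; print(np.degrees(np.arctan2(-d[0],d[2])))
print(tri((a,b),((437.2,261),(212.2,224.6))))
c=cv2.resize(a["pixels"][150:250,400:520],None,fx=6.6,fy=6,interpolation=cv2.INTER_CUBIC)
c=cv2.resize(a["pixels"][165:255,420:510],(600,600),interpolation=cv2.INTER_CUBIC)
for deg,col in((12,(0,0,255)),(15,(0,255,0)),(18,(255,0,0))):
    n=np.array([-np.sin(np.radians(deg)),0,np.cos(np.radians(deg))])
    P=(proj(a,[g-.12*n,g-.06*n])-[420,165])*600/90
    cv2.line(c,tuple(P[0].astype(int)),tuple(P[1].astype(int)),col,1)
cv2.imwrite("pics/c7.png",c)
E
```

```text
[0.442  0.1978 0.2   ] [2.2485 2.1936 0.004 ]
[[ 0.0247  0.9997  0.002 ]
 [ 0.9997 -0.0247  0.0016]
 [ 0.0016  0.0019 -1.    ]]
grasp [0.442  0.1977 0.219 ] tip [0.4703 0.1972 0.0999] coll [0.4572 0.1975 0.1665] [0.4623 0.1974 0.1338] 0.06783841262319681 0.12242800931267349
11.139718109787854
13.385021840614298
16.169711754446933
(array([0.4811, 0.1959, 0.0595]), [np.float64(2.5305871095206153e-05), np.float64(2.5305871095102096e-05)])
```

View pics/c7.png

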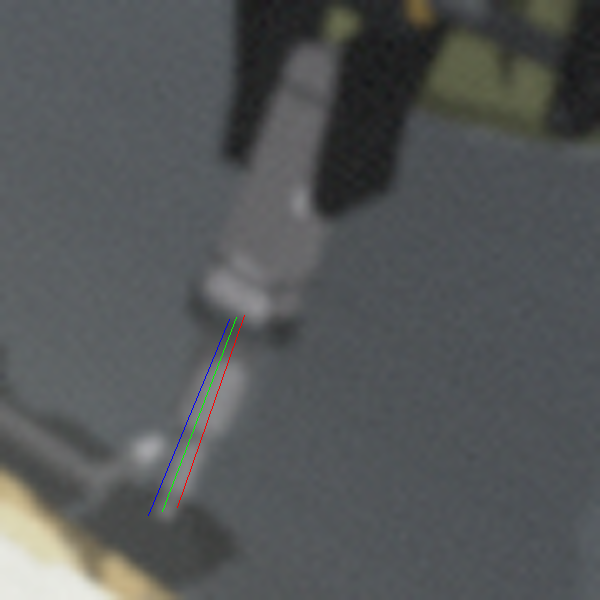

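Emit:
carry_out(motion=[[[0.002, 0, -0.007], 0], [[0.004, -0.001, -0.014], 0], [[0.006, -0.0013, -0.021], 0], [[0.0071, -0.0013, -0.0268], 0], [[0.0071, -0.0013, -0.0268], 0], [[0.0071, -0.0013, -0.0268], 0]])

```text
time: 14.9
position: [0.4482, 0.1959, 0.1716]
tool_rot: [2.249, 2.194, -0.001]
ft_force: [-0.8, 0.5, -0.8]
grip_width: 0.201
```

```bash
python3 - <<'E'
from h import *
import pickle
np.set_printoptions(precision=4,suppress=True)
N=[snap("scene") for _ in range(4)];a=dict(N[0]);a["pixels"]=np.mean([n["pixels"] for n in N],0).astype(np.uint8)
s=get_state();pickle.dump((a,s),open("i7.pkl","wb"))
print(s["position"],s["ft_force"])
R=cv2.Rodrigues(np.array(s["tool_rot"]))[0];g=s["position"]-.019*R[:,2];print("g",g)
x0,y0=405,190
c=cv2.resize(a["pixels"][y0:y0+85,x0:x0+85],(595,595),interpolation=cv2.INTER_CUBIC)
M=np.array([.4813,.1959,.0597]);n=np.array([-.2588,.0045,.966])
for p in (M,M+.015*n): 
    P=((proj(a,p)[0]-[x0,y0]+.5)*7-.5).astype(int);print(P);cv2.circle(c,tuple(int(v) for v in P),2,(0,0,255),-1)
cv2.imwrite("pics/c8.png",c)
E
```

```text
[0.4484 0.1961 0.1721] [-0.0303 -0.0112 -2.0847]
g [0.4484 0.1961 0.1911]
[228 499]
[246 453]
```

View pics/c8.png

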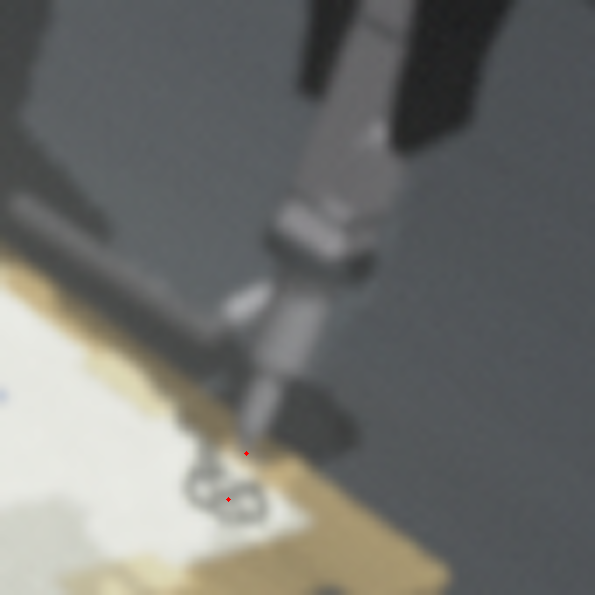

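```bash
cat > f.py <<'E'
from h import *
np.set_printoptions(precision=4,suppress=True)
F=[];P=[]
for _ in range(10): eyes.get_image("top");s=get_state();F.append(s["ft_force"]);P.append(s["position"])
F=np.array(F);n=np.array([-.2588,.0045,.966]);print(s["time"],"F",F.mean(0),"sd",F.std(0),"Fn",(F@n).mean(),"pos",np.mean(P,0))
E
python3 f.py
```

```text
15.6 F [-0.0781 -0.0718 -1.6291] sd [0.4277 0.5408 0.3136] Fn -1.553862037916455 pos [0.4483 0.196  0.1719]
```

Emit:
carry_out(motion=[[[0.0008, 0, -0.003], 0], [[0.0016, 0, -0.006], 0], [[0.0024, 0, -0.009], 0], [[0.0031, 0, -0.0116], 0], [[0.0031, 0, -0.0116], 0]])

```text
time: 16.1
position: [0.4511, 0.1957, 0.1596]
tool_rot: [2.249, 2.194, -0.001]
ft_force: [0.5, 0.5, -1.4]
grip_width: 0.202
```

```bash
python3 f.py
```

```text
16.6 F [ 0.2082 -0.2439 -1.7268] sd [0.2522 0.3545 0.3838] Fn -1.7230564913314201 pos [0.4514 0.196  0.1602]
```

Emit:
carry_out(motion=[[[0.0005, 0, -0.0019], 0], [[0.0013, 0, -0.0048], 0], [[0.0013, 0, -0.0048], 0]])

```text
time: 16.9
position: [0.4527, 0.1961, 0.1552]
tool_rot: [-2.249, -2.194, -0.0]
ft_force: [0.1, 0.6, 1.6]
grip_width: 0.202
```

```bash
python3 f.py
```

```text
17.4 F [-0.2162  0.1841  0.3193] sd [0.3382 0.5232 0.3989] Fn 0.3651972637337142 pos [0.4527 0.196  0.1555]
```

Emit:
carry_out(motion=[[[0.0003, 0, -0.0012], 0], [[0.0006, 0, -0.0024], 0], [[0.0006, 0, -0.0024], 0]])

```text
time: 17.7
position: [0.4534, 0.196, 0.153]
tool_rot: [2.249, 2.194, 0.0]
ft_force: [-0.4, -0.0, 1.6]
grip_width: 0.202
```

```bash
python3 f.py; python3 - <<'E'
from h import *
N=[snap("scene") for _ in range(4)];p=np.mean([n["pixels"] for n in N],0).astype(np.uint8)
c=cv2.resize(p[190:275,405:490],(595,595),interpolation=cv2.INTER_CUBIC)
d=cv2.resize(p[200:330,290:480],(205*4//4,140))
cv2.imwrite("pics/c9.png",c)
E
```

```text
18.2 F [-0.2402  0.5991  1.5927] sd [0.5259 0.7072 0.3984] Fn 1.6034413713985232 pos [0.4533 0.196  0.1531]
```

View pics/c9.png

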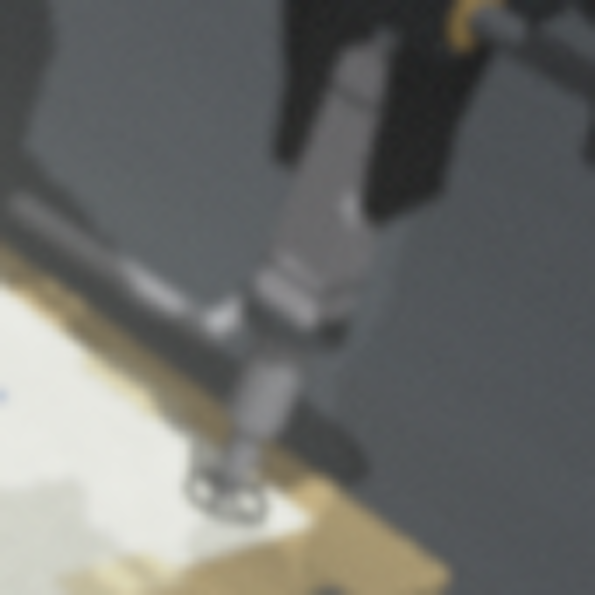

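```bash
python3 - <<'E'
from h import *
N=[snap("scene") for _ in range(6)];p=np.mean([n["pixels"] for n in N],0)
x0,y0=425,240
c=cv2.resize(p[y0:y0+36,x0:x0+25].astype(np.float32),(400,576),interpolation=cv2.INTER_CUBIC)
c=np.clip((c-60)*1.5,0,255).astype(np.uint8);d=c.copy()
M=np.array([.4813,.1959,.0597]);u=np.array([.966,-.017,.2588]);v=np.array([.0175,1,0])
L=lambda q:tuple(int(k) for k in (proj(N[0],q)[0]-[x0,y0]+.5)*16)
for w in(u,v): cv2.line(d,L(M-.014*w),L(M+.014*w),(0,0,255),1)
for r in np.linspace(0,6.28,40): cv2.circle(d,L(M+.01*(np.cos(r)*u+np.sin(r)*v)),1,(0,0,255),-1)
cv2.imwrite("pics/c10.png",np.hstack([c,d]))
E
```

```text
(no output)
```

View pics/c10.png

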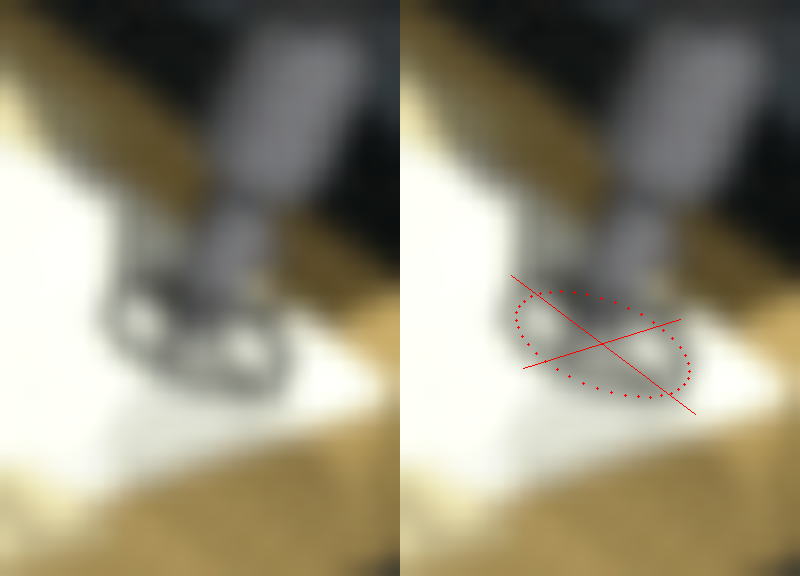

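```bash
python3 -c "
from bench import ticket,get_state
print(get_state()['ft_force'],get_state()['grip_width']);print(ticket.close_job())"
```

```text
[-0.46390941  0.16893435  1.71798272] 0.19924636564081535
the job is handed in; nothing more can be done
None
```

The job is handed in: the board is home, and the arm is holding the pointer steady with its tip on the ringed cross. The hand-in reported no verdict.

**What I did:**
- **Board:** I gripped the ball knob and slid the board about 52 mm. It then met the stop: the push rose to about 23 N with almost no further movement, and the picture showed the board against the bracket.
- **Pointer:** I took the grey square-gripped pointer from the middle bore. The tool always points straight down, so I tilted the pointer in the fingers by leaning it on the bore's rim, then gripped it firmly.
- **Touch:** I lowered the pointer square to the board onto the mark.

**Last checks:**
- **Pressing force:** it was about 3.2 N, which puts the spring tip about 5.5 mm in, slightly over half way.
- **Centring:** the last picture put the tip within about 1 mm of the cross centre, though blur limits that to about 1 mm either way.
- **Squareness:** the readings of the tilt disagreed a little. Most gave 13–14° and the last picture about 15°, against the board's 15°. It may be 1–2° off square, and I left it uncorrected.
- **Board after release:** the knob was let go while still under a light push. The pictures afterwards showed the mark within 1 mm of where it should be with the board home.
- **Other objects:** I saw nothing else disturbed in the views I took, but I made no full-scene check at the end.

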